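# Put a stripped clock's parts away under the glass dome

### The arm

A 6-joint arm with a two-finger parallel gripper is mounted at the origin on the work surface. World frame = base frame: x ahead of the robot, y to its left, z up, the work surface at z = 0. Lengths are in mm, angles in degrees, forces in N, time in s.
With the tool pointing down it reaches from about 300 to 850 mm from the base axis. Payload 4.2 kg.
Tool frame: the origin (TCP) lies on the centre line of the jaws, within the pads' length; the fingertips stand 11 mm ahead of it and the grasp point (between the pads) lies 8 mm behind it; z points along the fingers, y is the line along which they close (so a half turn about z gives the same grasp; the last joint's range is limited). The gripper opens to 91 mm and grips with 3 to 60 N. Pads are 32 mm wide; open, the fingers measure 118 mm over their backs; the gripper's body (76 mm by 178 mm) begins 60 mm behind the grasp point.
Start: joints at [-70.187, 18.312, 89.639, -0, 72.044, -1.146], TCP at [205.679, -536.971, 224.976] pointing down, gripper open.
Joint ranges: [-177.97, 177.97], [-48.28, 115.42], [12.27, 149.76], [-77.06, 257.06], [2.81, 150.46], [-146.56, 146.56]. Speed limits (degrees/s): [147.25, 147.25, 180, 180, 180, 180].

### API

Orientations are given as [roll, pitch, yaw] about the fixed x, y, z axes, in that order (R = Rz(yaw) Ry(pitch) Rx(roll)).
In Python, from workcell import env, grab_frame, camera_model, models gives the robot as it stands.
- The arm moves only by the shell command python3 -m crank 'ROWS' [FORCE]. ROWS is text: rows parted by semicolons, each of 7 numbers parted by spaces: the closure, from -1 (fully open) to 1 (shut), so that 0 is half open, then the shift along the tool's x, y, z in mm, then the turn, a rotation vector about the tool's x, y, z in degrees. A call has 1 to 10 rows; each row shifts and turns the commanded pose from where the row before left it, along the tool's axes as they then stand; what a row does not reach is not made up. A row lasts 1/8 s, in which the tool goes at most 62.5 mm and 10.7 degrees, less where a joint would pass 70% of its speed; a pose out of reach is approached as far as the arm can. A call is refused whole if a number of a shift passes 62.5 or a number of a turn 10.7, either way. A call with a gripper value outside its range is refused whole. The fingers move at their own pace and stop on an object; FORCE is the grip in N (left out, the last holds). Time passes only in rows, so rows that do not move let the fingers close. It gives the time, the measured TCP pose, the force, the opening and the grip force at its end, in the units of the state.
- env.state(): the state, without advancing time (a new reading comes with each control period).
- grab_frame(name): name is "scene" or "top" or "wrist"; returns the picture (400x640x3 uint8, blue, green, red); there is no depth.
- camera_model(name): a dict with "K" (3x3 intrinsics, pixels), "R" (3x3) and "t" (3): a world point X has camera coordinates R X + t; the wrist camera has in their place "mount" (4x4, takes a point from camera to tool coordinates, whose origin is the TCP and whose axes are the flange's). Camera axes: x right, y down, z forward; pixel columns grow to the right and rows downward; lengths in mm; the calibration is good to about 2 mm. A picture is of the moment at which its call begins: read the wrist's pose just before it. camera_model takes no time and is no camera call.
- env.job_done(): hands the job in; it is judged then, once.
Trained networks look in the newest picture that a camera, given by its name, has taken for a name from the list of things; names that differ only in an ending like _2 or _b are one class to them, and where a whole thing is asked for, a point or a joint stands for the part that bears it (a point fixed in the world has none). Each returns a list of dicts, best first, with "p" (0 to 1); they miss things now and then, are a little off and sometimes report something else, mostly with a low value. They report only what shows in the picture. A call takes as long as a camera call. They do not tell look-alikes from the thing itself.
- models.search_frame(name, camera): "point" ([x, y, z] in mm, in world coordinates, good to about 4 mm: the middle of the surface that is visible of it).
The state is a dict: "time_s": time; "qpos": joint angles; "qvel": joint speeds; "effort": joint torques, N m; "ee_pos": TCP position; "ee_rot": TCP orientation; "force": force on the tool from outside, world axes, zero at the start; "torque": the same for the moment, N m; "gripper_width": finger opening in mm; "gripper_force": force on a finger pad.
Only numpy, scipy, OpenCV 4.12 (cv2) and the standard library are available. Lean on these libraries where they do the work, as an engineer would, in place of code of your own. Each camera call takes 0.05 s, during which the arm holds its last target. There are 200 camera calls.

### The job

Put the clock's parts away on the round wooden stand: set the large round tin in the middle of the stand, the smaller tin centred on top of it, and the brass spring barrel upright on top of that, in this order. Then cover the stack with the glass dome, lowered gently and centred so that its rim rests flat on the stand all round. Let go of everything and leave the oil jar, the loupe and the screwdriver where they are.

Things in the scene. Friction and masses are not known exactly. Their poses are not given: they have to be found in the camera images.
- stand: Fixed flat round stand of dark wood, 130 mm across and 14 mm high, flat on top (the edge is chamfered, flat part 122 mm across). Origin at the centre of its underside, on the bench; z is up, its top is 14 mm above the origin. Nothing stands on it at the start.
- large_tin_mid (a point): Large closed round tin of plain aluminium with a flat grey window on top showing brass bits; loose, 62 mm across, 22 mm high, about 120 g. Point at its centre, 11 mm above its underside; z is its own axis. Starts upright on the bench.
- medium_tin_mid (a point): Smaller closed round tin of the same kind; loose, 50 mm across, 18 mm high, about 80 g. Point at its centre, 9 mm above its underside; z is its own axis. Starts upright on the bench.
- barrel_mid (a point): Brass clock spring barrel, loose, about 150 g, standing on its toothed flange: flange 51 mm across over the teeth and 4 mm thick at the bottom, above it a drum 38 mm across up to 18 mm above the underside (grip it by the drum), and on top a thin steel arbor 8 mm across ending 28 mm above the underside. Point on its axis 14 mm above the underside; z is its own axis and points from the flange to the arbor.
- dome_mid (a point): Clear glass dome, a dust cover open below with a wooden knob on top; loose, about 300 g. Outside 102 mm across at the rim, wall 4 mm (94 mm inside), glass 80 mm high (75 mm inside), narrowing only in its upper 34 mm; the knob is 24 mm across, from 80 to 104 mm above the rim. Point on its axis 52 mm above the rim's lower edge (28 mm below the knob's foot); z is its own axis, towards the knob. Starts upright, rim on the bench, empty.
- oil_jar_mid (a point): Bystander: small amber glass oil jar with a black cap, 40 mm across, 55 mm high, loose. Point at its centre, half-way up. To be left alone.
- loupe_mid (a point): Bystander: black eyeglass loupe, 36 mm across at the foot, 30 mm high, loose. Point at its centre, half-way up. To be left alone.
- screwdriver: Bystander: screwdriver with a yellow handle lying on the bench, 170 mm long, loose. Origin near the middle of its length, on its underside; its x axis runs along it towards the blade. To be left alone.
Mind the look-alikes: they are no part of the job. Several things have the shape of the stand; the one meant has the colours described above.

How it is judged (in metres and radians):
On the way, in this order (a step that is already met when the one before it is completed fails the run):
1. the large tin stands in the middle of the stand, let go (horizontal distance between large_tin_mid and stand below 0.012 m and z of large_tin_mid in the frame of stand between 0.021 and 0.029 m and angle between large_tin_mid's own z axis and vertical below 0.1 rad and contact force between the fingers and large_tin below 0.1 N and linear speed of large_tin below 0.02 m/s), for 0.2 s.
2. the smaller tin stands on the large tin, let go (horizontal distance between large_tin_mid and stand below 0.012 m and z of large_tin_mid in the frame of stand between 0.021 and 0.029 m and angle between each of large_tin_mid, medium_tin_mid's own z axis and vertical below 0.1 rad and horizontal distance between medium_tin_mid and large_tin_mid below 0.01 m and z of medium_tin_mid in the frame of stand between 0.041 and 0.049 m and contact force between the fingers and medium_tin below 0.1 N and linear speed of medium_tin below 0.02 m/s), for 0.2 s.
3. the brass barrel stands upright on the smaller tin, let go (horizontal distance between large_tin_mid and stand below 0.012 m and z of large_tin_mid in the frame of stand between 0.021 and 0.029 m and angle between each of large_tin_mid, medium_tin_mid, barrel_mid's own z axis and vertical below 0.1 rad and horizontal distance between medium_tin_mid and large_tin_mid below 0.01 m and z of medium_tin_mid in the frame of stand between 0.041 and 0.049 m and horizontal distance between barrel_mid and medium_tin_mid below 0.01 m and z of barrel_mid in the frame of stand between 0.064 and 0.072 m and contact force between the fingers and barrel below 0.1 N and linear speed of barrel below 0.02 m/s), for 0.2 s.
At the end, for the whole second after the job is handed in: Large tin on the stand within 12 mm of its centre, smaller tin on it and barrel (arbor up) on that, each upright and within 10 mm of the centre of what is below; dome level over them, rim on the stand, within 12 mm of its centre; all released and at rest (all of step 3 and horizontal distance between dome_mid and stand below 0.012 m and z of dome_mid in the frame of stand between 0.062 and 0.07 m and angle between dome_mid's own z axis and vertical below 0.05 rad and contact force between the fingers and large_tin below 0.1 N and linear speed of each of large_tin, medium_tin, dome below 0.02 m/s and contact force between the fingers and medium_tin below 0.1 N and contact force between the fingers and dome below 0.1 N); the robot touches nothing.
It fails at once if a bystander (oil jar, loupe, screwdriver) is moved by more than 25 mm (distance of any of oil_jar_mid, loupe_mid, screwdriver from where it was at the start of the episode above 0.025 m).
It fails at once if the glass dome is tipped by more than 35 degrees (angle between dome_mid's own z axis and vertical above 0.61 rad).
It fails at once if the glass dome is banged down on the stand (more than 60 N) (contact force between dome and stand above 60 N).
It also fails if it takes over 120 s, if anything falls off the work surface, if the arm or the gripper's body presses on something with over 40 N, if the wrist force passes 120 N, or if a joint passes its speed limit or range.

## Working session

There is one attempt and no reset: what is moved stays moved. The work goes in short steps, Python scripts to look and compute and a shell command to move; the robot and the scene stay as the last step left them, time stands still between calls to the robot, and variables do not carry over. Pictures are saved under pics/ and viewed, at most 14 in all, crops included, and the job is handed in when it is done.

```bash
ls; mkdir -p pics; python3 - <<'E'
from workcell import env, grab_frame, camera_model, models
import cv2
for c in("top","scene"):
    cv2.imwrite(f"pics/{c}0.png",grab_frame(c))
    for n in "stand large_tin_mid medium_tin_mid barrel_mid dome_mid oil_jar_mid loupe_mid screwdriver".split():
        print(c,n,[([round(v) for v in d["point"]],round(d["p"],2)) for d in models.search_frame(n,c)][:4])
s=env.state();print(s["time_s"],s["ee_pos"],s["ee_rot"],s["gripper_width"])
E
```

```text
pics
top stand [([827, -180, 17], 0.94), ([390, -112, 13], 0.81), ([612, -104, 19], 0.76)]
top large_tin_mid [([453, 278, 24], 0.88), ([636, 162, 17], 0.22)]
top medium_tin_mid [([640, 163, 16], 0.83), ([470, -223, 16], 0.69), ([612, -104, 18], 0.33)]
top barrel_mid [([469, -224, 20], 0.72), ([749, 52, 56], 0.5)]
top dome_mid [([481, 61, 68], 0.56)]
top oil_jar_mid [([746, 51, 54], 0.52)]
top loupe_mid [([648, -300, 28], 0.67)]
top screwdriver [([658, 329, 19], 0.56), ([613, -104, 18], 0.56)]
scene stand [([622, -104, 11], 0.92), ([401, -117, 17], 0.88), ([839, -184, 17], 0.64)]
scene large_tin_mid [([467, 272, 19], 0.66)]
scene medium_tin_mid [([475, -230, 13], 0.72), ([651, 161, 24], 0.67)]
scene barrel_mid [([477, -234, 13], 0.84), ([508, 45, 56], 0.43)]
scene dome_mid [([509, 48, 57], 0.78)]
scene oil_jar_mid [([764, 47, 40], 0.73)]
scene loupe_mid [([659, -307, 22], 0.72)]
scene screwdriver [([668, 327, 18], 0.7)]
0.9 [ 205.67365005 -536.97441956  225.00324328] [1.79991305e+02 7.77820628e-04 2.09577681e+01] 91.15405854143921
```

View pics/top0.png

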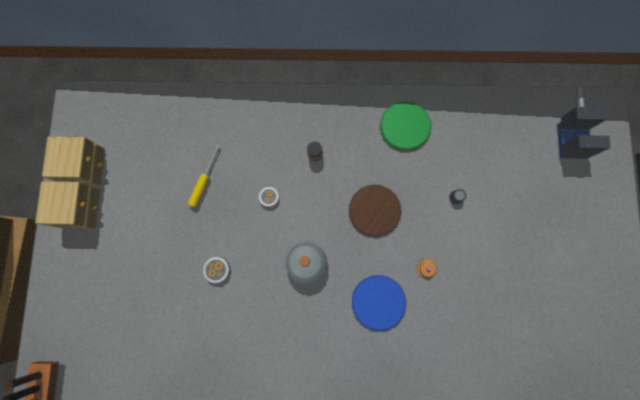

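View pics/scene0.png

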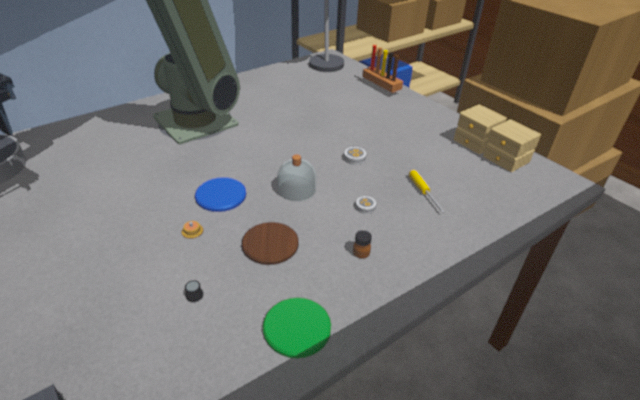

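The top view shows the dark wood stand at about px (375,210), with blue and green look-alikes. The large tin is at (216,270), the medium tin at (269,198), the barrel at (428,268) and the dome knob at (305,262). The networks agree. Next I'll refine these positions by pixel fits and check the wrist mount.

```bash
cat > h.py <<'E'
from workcell import env, grab_frame, camera_model, models
import numpy as np, cv2
from scipy.spatial.transform import Rotation as Ro
def cam(name):
    m=camera_model(name);K=np.array(m["K"],float)
    if name=="wrist":
        s=env.state();T=np.eye(4);T[:3,:3]=Ro.from_euler("xyz",s["ee_rot"],degrees=True).as_matrix();T[:3,3]=s["ee_pos"]
        T=np.linalg.inv(T@np.array(m["mount"]));return K,T[:3,:3],T[:3,3]
    return K,np.array(m["R"]),np.array(m["t"])
def px2w(c,uv,z):
    K,R,t=c;d=R.T@np.linalg.inv(K)@np.array([*uv,1.]);o=-R.T@t
    return o+d*(z-o[2])/d[2]
def w2px(c,X):
    K,R,t=c;p=K@(R@np.array(X,float)+t);return p[:2]/p[2]
def st():
    s=env.state();print(round(s["time_s"],2),np.round(s["ee_pos"],1),np.round(s["ee_rot"],2),round(s["gripper_width"],1),round(s["gripper_force"],1),np.round(s["force"],1))
E
python3 - <<'E'
from h import *
np.set_printoptions(precision=2,suppress=True)
print(np.array(camera_model("wrist")["mount"]),camera_model("wrist")["K"])
im=cv2.imread("pics/top0.png");c=cam("top")
print("top cam at",-c[1].T@c[2])
for n,X in dict(stand=(612,-104,14),lt=(453,278,22),mt=(640,163,18),bar=(470,-224,18),dome=(481,61,80)).items(): print(n,w2px(c,X))
b,g,r=[im[...,i].astype(int) for i in range(3)]
m=((r-b>15)&(r<130)).astype(np.uint8);m[:, :340]=0;m[:,410:]=0;m[:170]=0;m[245:]=0
n,l,s,ce=cv2.connectedComponentsWithStats(m);i=1+np.argmax(s[1:,4]);print(s[i],ce[i],px2w(c,ce[i],12))
E
```

```text
[[  -0.     -0.96   -0.27   75.77]
 [   1.     -0.      0.     -0.28]
 [  -0.     -0.27    0.96 -159.38]
 [   0.      0.      0.      1.  ]] [[331.96   0.   322.81]
 [  0.   331.96 205.22]
 [  0.     0.     1.  ]]
top cam at [ 445.52    5.67 1045.43]
stand [376.27 209.27]
lt [217.02 271.08]
mt [268.46 195.78]
bar [426.83 268.72]
dome [306.27 260.41]
[ 349  185   52   51 2045] [374.41 209.88] [610.72 -99.62  12.  ]
```

```bash
python3 -m crank '-1 0 0 0 0 0 10.48; -1 0 0 0 0 0 10.48; -1 60 -60 0 0 0 0; -1 60 -60 0 0 0 0; -1 60 -60 0 0 0 0; -1 20 -60 0 0 0 0; -1 0 -60 0 0 0 0; -1 0 0 0 0 0 0'
```

```text
time_s: 1.9
ee_pos: [357.7, -281.7, 225.2]
ee_rot: [-179.9, 0.0, 0.3]
force: [-0.8, -1.2, 0.2]
gripper_width: 91.2
gripper_force: 0.0
```

```bash
python3 -m crank '-1 40 -30 0 0 0 0; -1 40 -30 0 0 0 0; -1 40 -30 0 0 0 0; -1 40 -30 0 0 0 0; -1 40 -30 0 0 0 0; -1 40 -30 0 0 0 0; -1 10 0 0 0 0 0; -1 0 0 0 0 0 0;-1 0 0 0 0 0 0'
python3 - <<'E'
from h import *
st();c=cam("wrist");im=grab_frame("wrist");cv2.imwrite("pics/w_stand.png",im)
print([(np.round(d["point"]),round(d["p"],2)) for d in models.search_frame("stand","wrist")])
for z in(12,14):print(w2px(c,(611,-100,z)))
E
```

```text
time_s: 3.02
ee_pos: [607.2, -106.4, 224.9]
ee_rot: [180.0, 0.0, -0.1]
force: [0.5, 1.1, 0.7]
gripper_width: 91.2
gripper_force: 0.0
3.02 [ 607.2 -106.4  224.9] [ 1.7998e+02  4.0000e-02 -9.0000e-02] 91.2 0.0 [0.5 1.1 0.7]
[(array([ 615., -101.,   12.]), 0.95), (array([ 784., -178.,   11.]), 0.68), (array([ 411., -103.,   14.]), 0.62)]
[317.14820735 177.97756502]
[317.12017584 178.3139878 ]
```

View pics/w_stand.png

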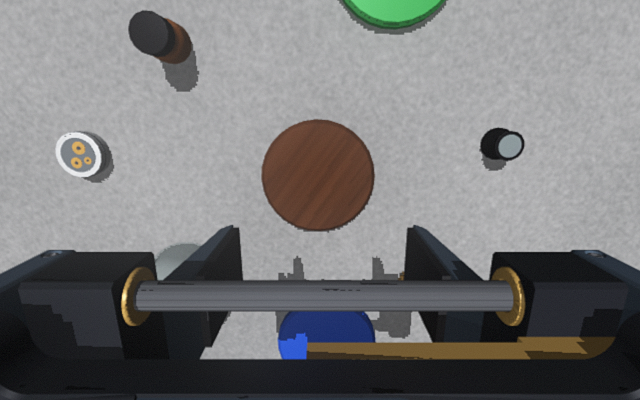

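The wooden stand is at px (318,176) in the wrist view. I'll fit its rim in the world plane, then go to the large tin.

```bash
cat >> h.py <<'E'
def circ(c,mask,z,seed):
    "largest blob containing seed px -> outline on plane z -> least-squares circle"
    n,l,s,ce=cv2.connectedComponentsWithStats(mask.astype(np.uint8));m=(l==l[int(seed[1]),int(seed[0])]).astype(np.uint8)
    k=cv2.convexHull(max(cv2.findContours(m,0,1)[0],key=cv2.contourArea))[:,0]
    P=np.array([px2w(c,p,z)[:2] for p in k]);A=np.c_[2*P,np.ones(len(P))]
    q=np.linalg.lstsq(A,(P**2).sum(1),rcond=None)[0];r=np.sqrt(q[2]+q[0]**2+q[1]**2)
    return np.round([q[0],q[1],2*r,np.abs(np.hypot(*(P-q[:2]).T)-r).max()],1)
E
python3 - <<'E'
from h import *
im=cv2.imread("pics/w_stand.png").astype(int);c=cam("wrist")
for z in(8,10):print(circ(c,im[...,2]-im[...,0]>18,z,(318,176)))
E
python3 -m crank '-1 -20 -50 0 0 0 0;-1 -20 -50 0 0 0 0;-1 -20 -50 0 0 0 0;-1 -20 -50 0 0 0 0;-1 -20 -50 0 0 0 0;-1 -20 -50 0 0 0 0;-1 -20 -50 0 0 0 0;-1 -14 -34 0 0 0 0;-1 0 0 0 0 0 0;-1 0 0 0 0 0 0'
python3 - <<'E'
from h import *
st();c=cam("wrist");im=grab_frame("wrist");cv2.imwrite("pics/w_lt.png",im)
print([(np.round(d["point"]),round(d["p"],2)) for d in models.search_frame("large_tin_mid","wrist")])
print(w2px(c,(453,278,22)))
E
```

```text
[ 6.114e+02 -1.001e+02  1.292e+02  5.000e-01]
[ 6.118e+02 -1.002e+02  1.286e+02  5.000e-01]
time_s: 4.38
ee_pos: [454.1, 278.0, 225.2]
ee_rot: [180.0, -0.0, -0.0]
force: [0.2, -0.1, -0.1]
gripper_width: 91.3
gripper_force: 0.0
4.38 [454.1 278.  225.2] [ 1.7997e+02 -3.0000e-02 -3.0000e-02] 91.3 0.0 [ 0.2 -0.1 -0.1]
[(array([457., 283.,  26.]), 0.72)]
[322.71668338 184.23058279]
```

View pics/w_lt.png

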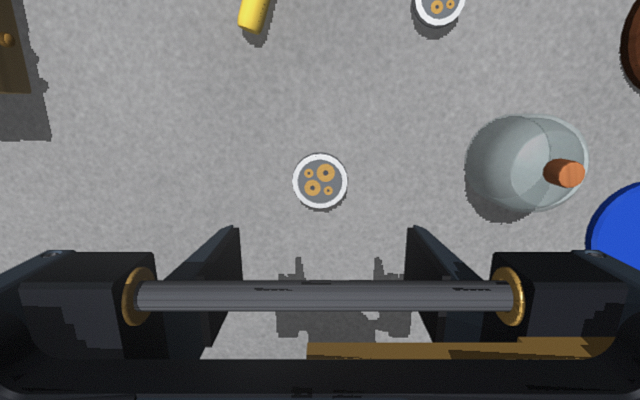

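The large tin's top is at px (320,182). I'll fit its white ring.

```bash
python3 - <<'E'
from h import *
im=cv2.imread("pics/w_lt.png");c=cam("wrist")
print(im[175:190:3,290:300].min(2))
g=im.min(2);
for t in(185,200):
  m=(g>t);ys,xs=np.nonzero(m[140:225,280:365]);m2=np.zeros_like(g);m2[140:225,280:365]=m[140:225,280:365];i=np.argmin(abs(xs-15)+abs(ys-42));print(circ(c,m2,22,(xs[i]+280,ys[i]+140)))
E
```

```text
[[155 152 143 202 221 221 225 228 178 123]
 [156 158 165 211 225 221 219 200 144 114]
 [158 163 211 228 226 224 221 180 129 114]
 [154 154 170 218 230 226 222 192 135 114]
 [153 156 160 207 227 229 226 223 172 118]]
[456.8 281.5  60.6   0.5]
[4.567e+02 2.815e+02 6.010e+01 3.000e-01]
```

```bash
python3 -m crank '-1 2.6 -3.5 40 0 0 0;-1 0 0 45 0 0 0;-1 0 0 45 0 0 0;-1 0 0 40 0 0 0;-1 0 0 25 0 0 0;-1 0 0 15 0 0 0;-1 0 0 0 0 0 0;-1 0 0 0 0 0 0' 20 && python3 -m crank '1 0 0 0 0 0 0;1 0 0 0 0 0 0;1 0 0 0 0 0 0;1 0 0 0 0 0 0;1 0 0 0 0 0 0;1 0 0 0 0 0 0' 20
```

```text
time_s: 5.48
ee_pos: [457.6, 282.6, 15.9]
ee_rot: [-179.9, -0.1, -0.0]
force: [0.6, 0.2, 0.4]
gripper_width: 91.4
gripper_force: 0.0
time_s: 6.22
ee_pos: [456.7, 282.3, 15.2]
ee_rot: [180.0, -0.0, 0.0]
force: [-0.3, -1.3, 4.8]
gripper_width: 60.9
gripper_force: 20.0
```

```bash
python3 -m crank '1 0 0 -20 0 0 0;1 0 0 -40 0 0 0;1 0 0 -50 0 0 0;1 10 15 -20 0 0 0;1 20 48 0 0 0 0;1 20 48 0 0 0 0;1 20 48 0 0 0 0;1 20 48 0 0 0 0;1 20 48 0 0 0 0;1 20 48 0 0 0 0' && python3 -m crank '1 15 48 0 0 0 0;1 10 30.7 0 0 0 0;1 0 0 0 0 0 0;1 0 0 0 0 0 0;1 0 0 0 0 0 0'
```

```text
time_s: 7.48
ee_pos: [586.9, -22.1, 144.2]
ee_rot: [-180.0, 0.0, -0.0]
force: [0.8, 1.0, -1.2]
gripper_width: 60.4
gripper_force: 20.0
time_s: 8.1
ee_pos: [611.2, -98.1, 144.7]
ee_rot: [-180.0, 0.0, 0.1]
force: [-0.3, -0.4, -0.9]
gripper_width: 60.8
gripper_force: 20.0
```

```bash
python3 -m crank '1 0 1 40 0 0 0;1 0 0 40 0 0 0;1 0 0 20 0 0 0;1 0 0 0 0 0 0;1 0 0 0 0 0 0'; python3 - <<'E'
from h import *
P=[]
for i in range(4): im=grab_frame("wrist");P.append(env.state()["ee_pos"]);
print(np.round(P,1))
st();cv2.imwrite("pics/w_p1.png",im)
E
```

```text
time_s: 8.72
ee_pos: [612.5, -99.9, 46.1]
ee_rot: [180.0, -0.1, 0.0]
force: [-0.0, 0.1, -0.0]
gripper_width: 60.1
gripper_force: 20.0
[[ 612.7 -100.1   46.4]
 [ 612.7 -100.2   46.5]
 [ 612.5 -100.3   46.4]
 [ 612.3 -100.3   46.2]]
8.93 [ 612.3 -100.3   46.2] [ 1.7997e+02 -1.3000e-01  1.0000e-02] 60.4 20.0 [-1.2  0.3 -1.7]
```

View pics/w_p1.png

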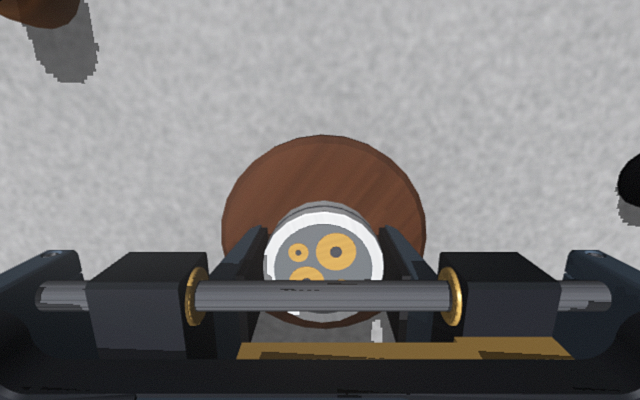

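The tin is centred over the stand: both sit at about column 324. Lowering it and letting go.

```bash
python3 -m crank '1 0 0 10 0 0 0;1 0 0 5 0 0 0;1 0 0 2 0 0 0;1 0 0 0 0 0 0;1 0 0 0 0 0 0' && python3 -m crank '0.6 0 0 0 0 0 0;0 0 0 0 0 0 0;-1 0 0 0 0 0 0;-1 0 0 0 0 0 0;-1 0 0 0 0 0 0;-1 0 0 -20 0 0 0;-1 0 0 -40 0 0 0;-1 0 0 -60 0 0 0;-1 0 0 -60 0 0 0' && python3 -m crank '-1 0 -30 0 0 0 0;-1 5 -50 0 0 0 0;-1 5 -50 0 0 0 0;-1 5 -50 0 0 0 0;-1 5 -50 0 0 0 0;-1 5 -30 -12 0 0 0;-1 0 -3 0 0 0 0;-1 0 0 0 0 0 0;-1 0 0 0 0 0 0'
python3 - <<'E'
from h import *
st();c=cam("wrist");im=grab_frame("wrist");cv2.imwrite("pics/w_mt.png",im)
print([(np.round(d["point"]),round(d["p"],2)) for d in models.search_frame("medium_tin_mid","wrist")])
u=w2px(c,(640,163,18)).astype(int);print(u)
cand=[]
w=np.zeros(im.shape[:2]);sl=np.s_[u[1]-50:u[1]+50,u[0]-50:u[0]+50];w[sl]=im.min(2)[sl]>190
n,l,s,ce=cv2.connectedComponentsWithStats(w.astype(np.uint8));i=1+np.argmax(s[1:,4]);ys,xs=np.nonzero(l==i);print(s[i],circ(c,w,18,(xs[0],ys[0])))
E
```

```text
time_s: 9.55
ee_pos: [611.1, -100.3, 29.0]
ee_rot: [-180.0, 0.0, 0.0]
force: [-4.5, 0.1, 9.3]
gripper_width: 60.5
gripper_force: 20.0
time_s: 10.68
ee_pos: [611.4, -100.3, 209.2]
ee_rot: [-180.0, 0.0, -0.0]
force: [1.3, 0.8, 0.1]
gripper_width: 91.1
gripper_force: 0.0
time_s: 11.8
ee_pos: [636.4, 161.4, 219.5]
ee_rot: [180.0, 0.1, -0.1]
force: [-0.4, -0.4, -0.1]
gripper_width: 91.1
gripper_force: 0.0
11.8 [636.4 161.4 219.5] [ 1.7996e+02  6.0000e-02 -8.0000e-02] 91.1 0.0 [-0.4 -0.4 -0.1]
[(array([637., 164.,  20.]), 0.83)]
[321 180]
[299 160  44  43 574] [6.388e+02 1.632e+02 4.850e+01 3.000e-01]
```

View pics/w_mt.png

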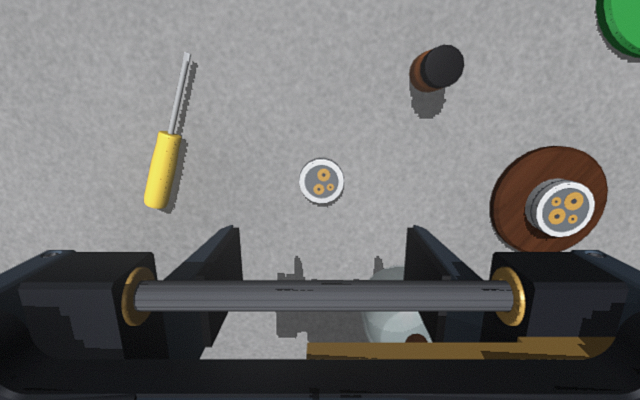

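The medium tin is at px (322,182), and the large tin is standing on the stand at px (562,209). I'll fit the large tin here too, then grasp the medium one.

```bash
python3 - <<'E'
from h import *
c=cam("wrist");im=cv2.imread("pics/w_mt.png")
w=np.zeros(im.shape[:2]);sl=np.s_[170:245,530:605];w[sl]=im.min(2)[sl]>195
n,l,s,ce=cv2.connectedComponentsWithStats(w.astype(np.uint8));i=1+np.argmax(s[1:,4]);ys,xs=np.nonzero(l==i);print(s[i],circ(c,w,36,(xs[0],ys[0])))
E
python3 -m crank '-1 2.3 -1 40 0 0 0;-1 0 0 45 0 0 0;-1 0 0 45 0 0 0;-1 0 0 40 0 0 0;-1 0 0 20 0 0 0;-1 0 0 15 0 0 0;-1 0 0 0 0 0 0;-1 0 0 0 0 0 0' 20 && python3 -m crank '1 0 0 0 0 0 0;1 0 0 0 0 0 0;1 0 0 0 0 0 0;1 0 0 0 0 0 0;1 0 0 0 0 0 0;1 0 0 0 0 0 0;1 0 0 0 0 0 0' 20
```

```text
[537 182  57  55 727] [ 6.107e+02 -9.920e+01  6.040e+01  3.000e-01]
time_s: 12.9
ee_pos: [639.8, 163.7, 16.0]
ee_rot: [-180.0, -0.1, -0.0]
force: [0.4, 0.8, 0.7]
gripper_width: 91.3
gripper_force: 0.0
time_s: 13.78
ee_pos: [638.9, 163.6, 15.0]
ee_rot: [180.0, -0.0, 0.0]
force: [0.2, -0.5, -0.2]
gripper_width: 48.6
gripper_force: 20.0
```

```bash
python3 -m crank '1 0 0 -20 0 0 0;1 0 0 -40 0 0 0;1 0 0 -40 0 0 0;1 -5 30 0 0 0 0;1 -5 45 0 0 0 0;1 -5 45 0 0 0 0;1 -5 45 0 0 0 0;1 -5 45 0 0 0 0;1 -2.8 33.5 0 0 0 0;1 0 20 0 0 0 0' && python3 -m crank '1 0 0 0 0 0 0;1 0 0 20 0 0 0;1 0 0 20 0 0 0;1 0 0 10 0 0 0;1 0 0 0 0 0 0;1 0 0 0 0 0 0'
python3 - <<'E'
from h import *
st();cv2.imwrite("pics/w_p2.png",grab_frame("wrist"));st()
E
```

```text
time_s: 15.02
ee_pos: [610.7, -101.3, 114.7]
ee_rot: [-180.0, 0.0, -0.1]
force: [-0.3, -0.4, -0.9]
gripper_width: 48.5
gripper_force: 20.0
time_s: 15.78
ee_pos: [611.8, -99.5, 65.7]
ee_rot: [180.0, -0.1, 0.0]
force: [-0.1, 0.4, -0.6]
gripper_width: 48.5
gripper_force: 20.0
15.78 [611.8 -99.5  65.7] [ 1.7999e+02 -8.0000e-02  3.0000e-02] 48.5 20.0 [-0.1  0.4 -0.6]
15.82 [611.8 -99.6  65.8] [ 1.7998e+02 -1.0000e-01  2.0000e-02] 48.2 20.0 [ 0.4  0.5 -0.6]
```

View pics/w_p2.png

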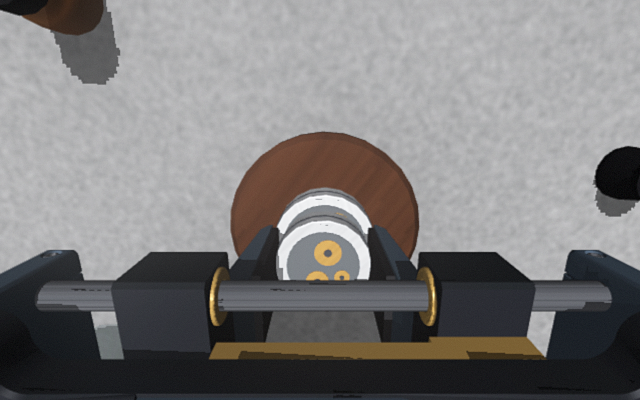

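The medium tin is lined up over the large one, both at column 324. Lowering, releasing, then going to view the barrel.

```bash
python3 -m crank '1 0 0 8 0 0 0;1 0 0 4 0 0 0;1 0 0 2.5 0 0 0;1 0 0 0 0 0 0;1 0 0 0 0 0 0' && python3 -m crank '0.6 0 0 0 0 0 0;0 0 0 0 0 0 0;-1 0 0 0 0 0 0;-1 0 0 0 0 0 0;-1 0 0 0 0 0 0;-1 0 0 0 0 0 0;-1 0 0 -20 0 0 0;-1 0 0 -40 0 0 0;-1 0 0 -60 0 0 0;-1 0 0 -53 0 0 0' && python3 -m crank '-1 -30 25 0 0 0 0;-1 -40 35 0 0 0 0;-1 -40 35 0 0 0 0;-1 -31 29 0 0 0 0;-1 0 0 0 0 0 0;-1 0 0 0 0 0 0;-1 0 0 0 0 0 0'
python3 - <<'E'
from h import *
st();c=cam("wrist");im=grab_frame("wrist");cv2.imwrite("pics/w_b.png",im)
print([(np.round(d["point"]),round(d["p"],2)) for d in models.search_frame("barrel_mid","wrist")])
print(w2px(c,(470,-224,18)))
E
```

```text
time_s: 16.45
ee_pos: [610.8, -99.8, 50.9]
ee_rot: [180.0, 0.0, -0.0]
force: [-3.1, 0.6, 5.7]
gripper_width: 48.3
gripper_force: 20.0
time_s: 17.7
ee_pos: [611.2, -99.8, 225.5]
ee_rot: [180.0, -0.1, -0.0]
force: [1.5, -0.1, -0.4]
gripper_width: 91.3
gripper_force: 0.0
time_s: 18.58
ee_pos: [471.0, -223.2, 223.3]
ee_rot: [-180.0, -0.0, 0.1]
force: [0.7, 1.1, -0.5]
gripper_width: 91.1
gripper_force: 0.0
18.57 [ 471.  -223.2  223.3] [-1.7999e+02 -2.0000e-02  7.0000e-02] 91.1 0.0 [ 0.7  1.1 -0.5]
[(array([ 476., -226.,   21.]), 0.92)]
[323.63226896 183.7119074 ]
```

View pics/w_b.png

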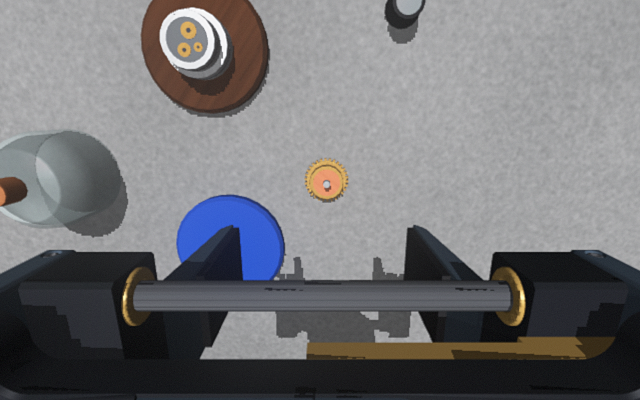

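The barrel is at px (326,181), and the stack looks right at px (190,42).

```bash
python3 - <<'E'
from h import *
c=cam("wrist");im=cv2.imread("pics/w_b.png");i_=im.astype(int)
m=(i_[...,2]-i_[...,0]>35);w=np.zeros_like(m);sl=np.s_[145:215,290:365];w[sl]=m[sl]
print(circ(c,w,3,(326,168)))
w=np.zeros(im.shape[:2]);sl=np.s_[0:72,155:220];w[sl]=im.min(2)[sl]>205
n,l,s,ce=cv2.connectedComponentsWithStats(w.astype(np.uint8));i=1+np.argmax(s[1:,4]);ys,xs=np.nonzero(l==i);print(s[i],circ(c,w,54,(xs[0],ys[0])))
E
```

```text
[ 471.2 -226.7   50.9    0.6]
[ 160    8   60   61 1174] [ 611.4 -102.8   52.     4.1]
```

```bash
python3 -m crank '-1 0.8 3 40 0 0 0;-1 0 0 45 0 0 0;-1 0 0 45 0 0 0;-1 0 0 40 0 0 0;-1 0 0 20 0 0 0;-1 0 0 15 0 0 0;-1 0 0 0 0 0 0;-1 0 0 0 0 0 0' 20 && python3 -m crank '1 0 0 0 0 0 0;1 0 0 0 0 0 0;1 0 0 0 0 0 0;1 0 0 0 0 0 0;1 0 0 0 0 0 0;1 0 0 0 0 0 0;1 0 0 0 0 0 0;1 0 0 0 0 0 0' 20
```

```text
time_s: 19.68
ee_pos: [471.7, -227.1, 19.2]
ee_rot: [180.0, -0.1, 0.0]
force: [-0.0, -0.2, 0.2]
gripper_width: 91.3
gripper_force: 0.0
time_s: 20.68
ee_pos: [470.9, -226.8, 18.5]
ee_rot: [180.0, 0.0, 0.0]
force: [-1.1, -0.3, -0.4]
gripper_width: 37.3
gripper_force: 20.0
```

```bash
python3 -m crank '1 0 0 -20 0 0 0;1 0 0 -50 0 0 0;1 0 0 -50 0 0 0;1 25 -22 0 0 0 0;1 40 -37 0 0 0 0;1 40 -37 0 0 0 0;1 25 -21 0 0 0 0;1 10 -10 0 0 0 0;1 0 0 0 0 0 0;1 0 0 0 0 0 0' && python3 -m crank '1 0 0 20 0 0 0;1 0 0 20 0 0 0;1 0 0 10 0 0 0;1 0 0 0 0 0 0;1 0 0 0 0 0 0'
python3 - <<'E'
from h import *
st();cv2.imwrite("pics/w_p3.png",grab_frame("wrist"));st()
E
```

```text
time_s: 21.92
ee_pos: [609.7, -100.7, 138.3]
ee_rot: [180.0, 0.1, -0.0]
force: [-0.1, 0.2, -1.7]
gripper_width: 37.4
gripper_force: 20.0
time_s: 22.55
ee_pos: [611.4, -100.2, 89.3]
ee_rot: [180.0, -0.1, -0.0]
force: [-0.6, -0.3, -1.9]
gripper_width: 37.3
gripper_force: 20.0
22.55 [ 611.4 -100.2   89.3] [ 1.7998e+02 -9.0000e-02 -3.0000e-02] 37.3 20.0 [-0.6 -0.3 -1.9]
22.6 [ 611.5 -100.1   89.4] [ 1.7997e+02 -1.0000e-01 -2.0000e-02] 37.5 20.0 [ 0.3 -0.4 -1.3]
```

View pics/w_p3.png

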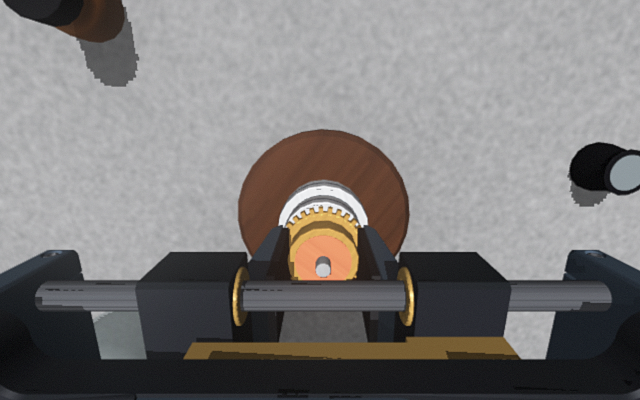

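The barrel is aligned over the tins at column 323. Lowering, releasing, then on to the dome.

```bash
python3 -m crank '1 0 0 9 0 0 0;1 0 0 5 0 0 0;1 0 0 2.3 0 0 0;1 0 0 0 0 0 0;1 0 0 0 0 0 0' && python3 -m crank '0.8 0 0 0 0 0 0;0.3 0 0 0 0 0 0;-1 0 0 0 0 0 0;-1 0 0 0 0 0 0;-1 0 0 0 0 0 0;-1 0 0 0 0 0 0;-1 0 0 -20 0 0 0;-1 0 0 -40 0 0 0;-1 0 0 -60 0 0 0;-1 0 0 -55 0 0 0' && python3 -m crank '-1 -25 -30 0 0 0 0;-1 -35 -45 0 0 0 0;-1 -35 -45 0 0 0 0;-1 -35 -41 0 0 0 0;-1 0 0 0 0 0 0;-1 0 0 0 0 0 0;-1 0 0 0 0 0 0'
python3 - <<'E'
from h import *
st();c=cam("wrist");im=grab_frame("wrist");cv2.imwrite("pics/w_d.png",im)
print([(np.round(d["point"]),round(d["p"],2)) for d in models.search_frame("dome_mid","wrist")])
print(w2px(c,(481,61,104)))
E
```

```text
time_s: 23.22
ee_pos: [610.5, -99.7, 72.4]
ee_rot: [-180.0, 0.0, 0.0]
force: [-3.4, 1.5, 3.8]
gripper_width: 37.6
gripper_force: 20.0
time_s: 24.48
ee_pos: [611.0, -99.8, 249.1]
ee_rot: [180.0, -0.0, -0.0]
force: [0.7, -0.5, 0.5]
gripper_width: 91.0
gripper_force: 0.0
time_s: 25.35
ee_pos: [481.9, 60.4, 247.0]
ee_rot: [180.0, -0.0, -0.1]
force: [0.3, -0.8, 0.2]
gripper_width: 90.9
gripper_force: 0.0
25.35 [481.9  60.4 247. ] [ 1.7998e+02 -2.0000e-02 -8.0000e-02] 90.9 0.0 [ 0.3 -0.8  0.2]
[(array([488.,  65.,  75.]), 0.72), (array([ 640., -289.,    3.]), 0.35)]
[322.15918625 197.26381161]
```

View pics/w_d.png

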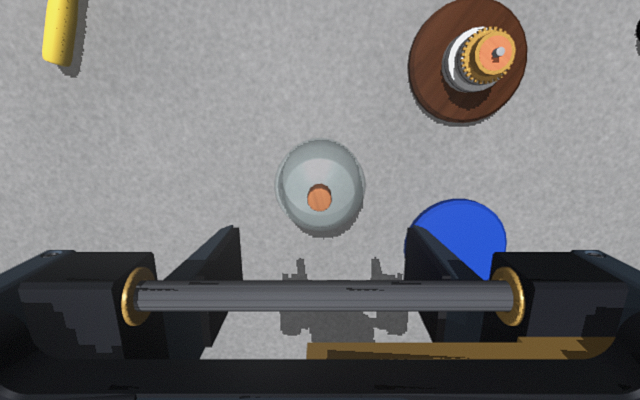

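The dome knob is at px (319,197) and the stack stands well at px (490,52). I'll fit the knob's top.

```bash
python3 - <<'E'
from h import *
c=cam("wrist");im=cv2.imread("pics/w_d.png").astype(int)
m=(im[...,2]-im[...,0]>45);w=np.zeros_like(m);w[170:225,295:345]=m[170:225,295:345]
ys,xs=np.nonzero(w);print(xs.min(),xs.max(),ys.min(),ys.max())
print("rear edge",px2w(c,(xs.mean(),ys.max()+.5),104),"widest L/R",px2w(c,(xs.min()-.5,ys.max()-11),104)[:2],px2w(c,(xs.max()+.5,ys.max()-11),104)[:2])
print("front edge foot@80",px2w(c,(xs.mean(),ys.min()-.5),80))
for y in range(184,214,2):print(im[y,319].tolist(),end=" ")
E
```

```text
308 330 184 210
rear edge [467.81027251  64.0369764  104.        ] widest L/R [479.11596598  74.78915492] [479.06125481  53.16035274]
front edge foot@80 [488.91083568  64.17550015  80.        ]
[66, 79, 110] [60, 77, 110] [79, 107, 160] [101, 144, 212] [99, 142, 207] [96, 137, 204] [98, 139, 206] [95, 135, 202] [95, 136, 202] [96, 135, 201] [93, 134, 199] [91, 129, 194] [87, 125, 189] [95, 125, 174] [172, 171, 158]
```

```bash
python3 -m crank '-1 -1.8 -2.8 30 0 0 0;-1 0 0 40 0 0 0;-1 0 0 40 0 0 0;-1 0 0 25 0 0 0;-1 0 0 16 0 0 0;-1 0 0 0 0 0 0;-1 0 0 0 0 0 0' 30 && python3 -m crank '1 0 0 0 0 0 0;1 0 0 0 0 0 0;1 0 0 0 0 0 0;1 0 0 0 0 0 0;1 0 0 0 0 0 0;1 0 0 0 0 0 0;1 0 0 0 0 0 0;1 0 0 0 0 0 0;1 0 0 0 0 0 0;1 0 0 0 0 0 0' 30
```

```text
time_s: 26.32
ee_pos: [479.9, 63.7, 96.6]
ee_rot: [-180.0, -0.1, -0.0]
force: [0.5, -0.3, 0.6]
gripper_width: 91.2
gripper_force: 0.0
time_s: 27.58
ee_pos: [479.1, 63.9, 96.1]
ee_rot: [180.0, 0.0, 0.0]
force: [0.7, -1.1, -0.5]
gripper_width: 22.9
gripper_force: 30.0
```

```bash
python3 -m crank '1 0 0 -10 0 0 0;1 0 0 -25 0 0 0;1 0 0 -35 0 0 0;1 0 0 -35 0 0 0;1 0 0 -25 0 0 0;1 10 12 0 0 0 0;1 20 25 0 0 0 0;1 24 30 0 0 0 0;1 24 30 0 0 0 0;1 24 30 0 0 0 0' && python3 -m crank '1 20 22 0 0 0 0;1 10 14.7 0 0 0 0;1 0 0 0 0 0 0;1 0 0 0 0 0 0;1 0 0 0 0 0 0;1 0 0 0 0 0 0'
python3 - <<'E'
from h import *
st();a=grab_frame("wrist");b=grab_frame("scene");cv2.imwrite("pics/p4.png",np.vstack([a[100:],cv2.resize(b[90:280,150:420],(640,450))])[:600]);st()
E
```

```text
time_s: 28.82
ee_pos: [581.4, -64.9, 224.1]
ee_rot: [-180.0, 0.2, -0.0]
force: [0.1, 0.0, -2.4]
gripper_width: 23.1
gripper_force: 30.0
time_s: 29.58
ee_pos: [610.8, -99.0, 226.5]
ee_rot: [180.0, -0.0, 0.0]
force: [-0.4, 0.3, -2.1]
gripper_width: 23.0
gripper_force: 30.0
29.57 [610.8 -99.  226.5] [ 1.8e+02 -2.0e-02  5.0e-02] 23.0 30.0 [-0.4  0.3 -2.1]
29.68 [611.  -99.2 226.4] [ 1.7999e+02 -2.0000e-02  4.0000e-02] 23.2 30.0 [ 0.1 -0.1 -3.2]
```

View pics/p4.png

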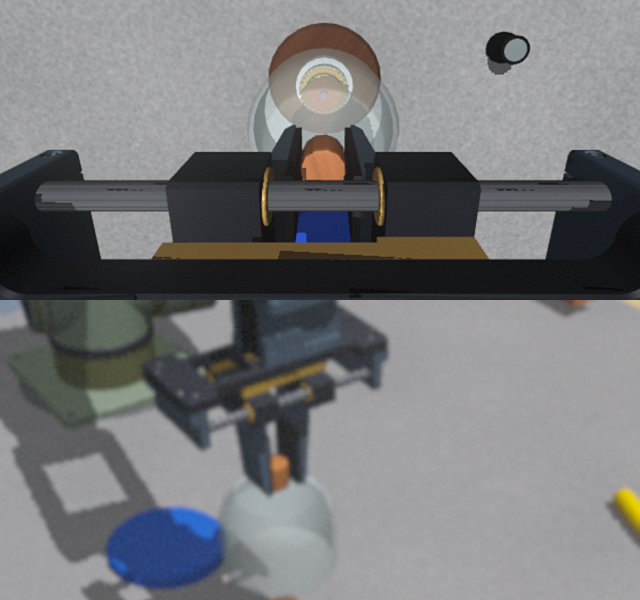

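The dome hangs level, centred over the stack at column 324. Lowering it slowly.

```bash
python3 -m crank '1 0 0.7 15 0 0 0;1 0 0 20 0 0 0;1 0 0 20 0 0 0;1 0 0 20 0 0 0;1 0 0 15 0 0 0;1 0 0 8 0 0 0;1 0 0 5 0 0 0;1 0 0 4 0 0 0;1 0 0 2 0 0 0;1 0 0 0 0 0 0' && python3 -m crank '1 0 0 1 0 0 0;1 0 0 1 0 0 0;1 0 0 1 0 0 0;1 0 0 1 0 0 0;1 0 0 1 0 0 0;1 0 0 0 0 0 0;1 0 0 0 0 0 0'
```

```text
time_s: 30.92
ee_pos: [611.3, -100.4, 117.4]
ee_rot: [180.0, -0.0, -0.0]
force: [0.2, -0.1, -2.6]
gripper_width: 23.2
gripper_force: 30.0
time_s: 31.8
ee_pos: [611.2, -100.4, 112.2]
ee_rot: [180.0, -0.0, -0.0]
force: [-0.3, -0.3, -2.3]
gripper_width: 23.0
gripper_force: 30.0
```

```bash
python3 -m crank '1 0 0 0.6 0 0 0;1 0 0 0.6 0 0 0;1 0 0 0.5 0 0 0;1 0 0 0.4 0 0 0;1 0 0 0.3 0 0 0;1 0 0 0 0 0 0;1 0 0 0 0 0 0'
```

```text
time_s: 32.67
ee_pos: [611.1, -100.4, 110.1]
ee_rot: [180.0, -0.0, 0.0]
force: [-1.3, -0.3, 0.7]
gripper_width: 23.4
gripper_force: 30.0
```

Contact: the force rose from -2.3 to +0.7 N. Opening slowly, backing off and checking.

```bash
python3 -m crank '1 0 0 0.3 0 0 0;1 0 0 0 0 0 0;0.7 0 0 0 0 0 0;0.5 0 0 0 0 0 0;0.2 0 0 0 0 0 0;-0.5 0 0 0 0 0 0;-1 0 0 0 0 0 0;-1 0 0 0 0 0 0;-1 0 0 0 0 0 0' && python3 -m crank '-1 0 0 -20 0 0 0;-1 0 0 -40 0 0 0;-1 0 0 -40 0 0 0;-1 0 0 -40 0 0 0;-1 0 0 -10 0 0 0;-1 0 0 0 0 0 0;-1 0 0 0 0 0 0'
python3 - <<'E'
from h import *
a=grab_frame("wrist");b=grab_frame("scene");cv2.imwrite("pics/p5.png",np.vstack([a[:300],cv2.resize(b[180:280,190:350],(480,300)) if 0 else cv2.copyMakeBorder(cv2.resize(b[180:280,190:350],(480,300)),0,0,0,160,0)]));st()
E
```

```text
time_s: 33.8
ee_pos: [611.2, -100.4, 109.3]
ee_rot: [180.0, 0.0, 0.0]
force: [-0.2, -0.2, 0.3]
gripper_width: 70.8
gripper_force: 0.0
time_s: 34.67
ee_pos: [610.3, -100.2, 257.4]
ee_rot: [-180.0, 0.2, 0.0]
force: [-0.9, -0.6, -0.2]
gripper_width: 90.9
gripper_force: 0.0
34.77 [ 610.5 -100.3  257.5] [-179.97    0.19   -0.  ] 91.2 0.0 [-0.9  0.7  0.3]
```

View pics/p5.png

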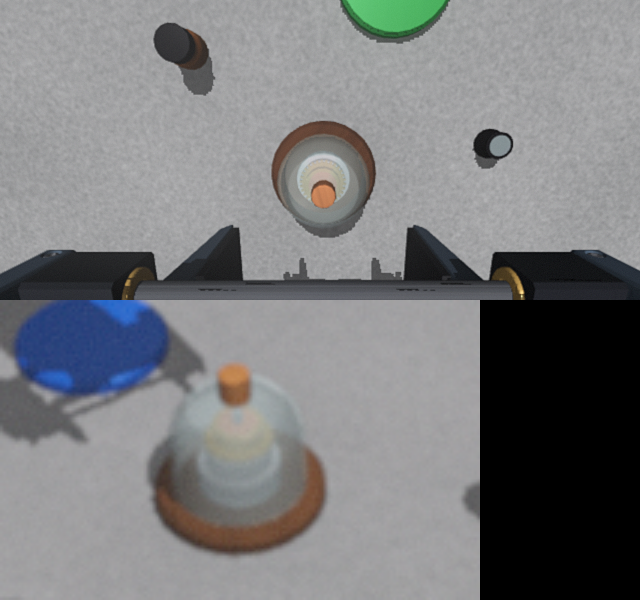

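The dome sits level and centred on the stand with the stack upright inside. The gripper is clear and the bystanders are untouched, so I'm handing in.

```bash
python3 -c "
from workcell import env
print(env.job_done())"
```

```text
the job is handed in; nothing more can be done
None
```

The job is handed in: the large tin, smaller tin and barrel are stacked on the wooden stand under the centred dome, everything is released and the bystanders are untouched; the verdict was not shown.

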